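# Clamp the rubber heel in its nailing jig

### The job

A rubber heel piece lies in the wooden nailing jig. Push the blue clamp strap round with the side of the fingers until it lies over the heel against its stop pin, and only then push the red cam lever fully down so that the rubber pad clamps the heel. Leave the heel lying in its nest and do not disturb the other things on the bench.

Things in the scene. Friction and masses are not known exactly. Their poses are not given: they have to be found in the camera images.
- jig: nailing jig, fixed: pale wooden board, top 18 mm above the bench. Origin on the bench, under the clamp's upright swivel axis (grey post). x axis along the board from post to heel, where the strap points when over the heel; z up. Board: x -43 to 147, y -56 to 56 mm. Nest rails round the heel reach 25 mm above the bench; steel stop pin (10 mm thick, 62 mm high) at x 32, y -16.5 mm
- swivel_axis (a point): point on the upright swivel axis at the mid height of the strap, 60 mm above the bench; does not move
- strap (a joint): swing of the blue strap about the upright axis, rad: 0 = over the heel, against the stop pin; positive = swung open, anticlockwise seen from above (strap then points at that angle from the jig's x axis towards its y axis); up to 1.8. Stiff: it stays where it is left; about 1.2 N at its end moves it. The lever turns with it
- strap_end (a point): point on the centre line of the blue strap, 105 mm from the swivel axis, at the middle of its thickness. The strap is a flat steel bar 22 mm wide and 8 mm thick with a rounded end 126 mm from the axis; its underside is 56 mm above the bench while the lever is up, with free space below and beside it except for the pad
- cam_lever (a joint): cam lever, rad: 0 = up (leaning 45 degrees above horizontal, away from the strap's free end), 0.77 = fully down (almost level, pointing opposite to the strap). Stiff: it stays where it is left; about 2 N square to it at 60 mm from the hinge moves it; follow its arc, straight down the fingers may stick on it. Pushing it down draws the strap about 5.5 mm down
- lever_hinge (a point): middle of the lever's level hinge pin, on the swivel axis, 80 mm above the bench
- lever_end (a point): end of the lever's centre line, 81 mm from the hinge; the lever is a round bar with a red grip 18 mm thick from 42 to 90 mm from the hinge (12 mm thick steel bar inside that)
- clamp_pad: round black rubber pad, 22 mm across, under the strap 85 mm from the swivel axis, on a spring; origin at the centre of its underside. It hangs about 3 mm above the heel while the lever is up and presses on it with about 5 N when the lever is down
- heel: the black rubber heel piece in the jig, 74x74x9 mm, loose; origin at the centre of its underside, which lies on the board 18 mm above the bench, 85 mm from the swivel axis along the jig's x axis
- bench_lamp: olive desk lamp, fixed, an obstacle: its shade hangs beyond the jig's left rear side (x 0.55 to 0.68, y -0.19 to -0.04, from 80 to 270 mm above the bench), its arm runs level from there to the left up to 360 mm above the bench, to its post at y 0.22 to 0.33. Above 0.36 m the way is free. Origin: on the bench at x 0.615, y 0.083
- spare_heel: flat black rubber heel piece, 67x69x9 mm, lying on the bench; loose, origin at the centre of its underside; to be left alone
- spool_white: wooden spool of white thread, 42 mm across, 55 mm high; loose, origin at the centre of its underside; to be left alone
- spool_black: wooden spool of black thread, 42 mm across, 60 mm high; loose, origin at the centre of its underside; to be left alone
- tin_of_tacks: square rusty tin box, 69x69x60 mm; loose, origin at the centre of its underside; to be left alone
- polish_tin: flat round red tin, 63 mm across, 19 mm high; loose, origin at the centre of its underside; to be left alone
Mind the look-alikes: they are no part of the job. What is shaped like the heel but purple or yellow is not meant.

How it is judged:
On the way, in this order (a step that is already met when the one before it is completed fails the run):
1. the strap lies over the heel against its stop, the lever still up (value of joint strap below 0.1 rad and value of joint cam_lever below 0.35 rad), for 0.2 s.
2. the cam lever is fully down and the pad presses on the heel (value of joint cam_lever above 0.68 rad and value of joint strap below 0.1 rad and contact force between clamp_pad and heel above 1.5 N), for 0.2 s.
At the end, for the whole second after the job is handed in: the strap is within 0.1 rad of its stop over the heel, the cam lever is down (above 0.68 of 0.77 rad) and at rest, the pad presses on the heel with more than 1.5 N, and the heel lies at rest in its nest (within 8 mm of the middle) (all of step 2 and velocity of joint cam_lever below 0.05 rad/s and x of heel in the frame of jig between 0.077 and 0.093 m and y of heel in the frame of jig between -0.008 and 0.008 m and height (world z) of heel below 0.022 m and linear speed of heel below 0.01 m/s); the robot touches nothing.
It fails at once if the cam lever is pushed down while the strap is not over the heel (value of joint cam_lever above 0.4 rad and value of joint strap above 0.2 rad).
It fails at once if the heel is lifted or shoved out of its nest (height (world z) of heel above 0.026 m or distance of heel from where it was at the start of the episode above 0.015 m).
It fails at once if one of the other things is moved (distance of any of spare_heel, spool_white, spool_black, tin_of_tacks, polish_tin from where it was at the start of the episode above 0.02 m).
It also fails if it takes over 53 s, if anything falls off the work surface, if the arm or the gripper's body presses on something with over 40 N, if the wrist force passes 120 N, or if a joint passes its speed limit or range.

### The arm

A 6-joint arm with a two-finger parallel gripper is mounted at the origin on a cart in front of the work surface, level with it; the furniture and walls round the work are solid. World frame = base frame: x ahead of the robot, y to its left, z up, the work surface at z = 0. Lengths are in m, angles in rad, forces in N, time in s.
With the tool pointing down it reaches from about 0.25 to 0.775 m from the base axis. Payload 4 kg.
Tool frame: the origin (TCP) lies midway between the tips of the shut fingers; the grasp point (between the pads) lies 19 mm behind it; z points along the fingers, y is the direction in which the jaws open and shut (so a half turn about z gives the same grasp; the last joint's range is limited). The gripper opens to 94 mm and grips with 3 to 60 N. Pads are 16 mm wide; open, the fingers measure 119 mm over their backs; the gripper's body (75 mm by 177 mm) begins 78 mm behind the grasp point.
Start: joints at [-1.425, 0.087, 1.371, -0, 1.684, -0.103], TCP at [0.135, -0.533, 0.206] pointing down, gripper open.
Joint ranges: [-3.1, 3.1], [-0.76, 2.03], [0.27, 2.55], [-1.08, 4.22], [0.17, 2.65], [-2.57, 2.57]. Speed limits (rad/s): [2.79, 2.79, 3.14, 3.14, 3.14, 3.14].

### API

Orientations are given as [roll, pitch, yaw] about the fixed x, y, z axes, in that order (R = Rz(yaw) Ry(pitch) Rx(roll)).
In Python, from bench import robot gives the robot as it stands.
- The arm moves only by the tool drive_tool, never from a script. Its argument "series" is a list that holds one entry, the list of rows, each a list of 7 numbers: the turn, a rotation vector about the tool's x, y, z in rad, then the shift along the tool's x, y, z in cm, then the opening in per cent of the stroke, from 0 (shut) to 100 (fully open). In form: [[[rx, ry, rz, tx, ty, tz, fingers], ...]]. A call has 1 to 20 rows; each row is the pose to reach, as a shift and turn from the pose measured when the call began, along the tool's axes at that moment; what a row does not reach only later rows make up. A row lasts 1/10 s, in which the tool goes at most 50 mm and 8.59 degrees, less where a joint would pass 70% of its speed; a pose out of reach is approached as far as the arm can. A call with a gripper value outside its range is refused whole. The fingers move at their own pace and stop on an object; the grip force is fixed at half the most. Time passes only in rows, so rows that repeat a pose let the fingers close. It gives the time, the measured TCP pose, the force and the opening at its end, in the units of the state.
- robot.get_obs(): the state, without advancing time (a new reading comes with each control period).
- robot.snapshot(name): name is "scene" or "side" or "wrist"; returns a dict with "img" (420x560x3 uint8, blue, green, red), "depth" (420x560 float32, m along the optical axis (not along the pixel's ray), 0 where there is no reading), "vertical_fov" (degrees; the focal length in pixels is half the picture's height over the tangent of half this angle, whatever the lens; pixels are square), "cx", "cy" (the principal point, pixels), "rvec" (rotation vector, rad) and "tvec" (3), from world to camera coordinates, as OpenCV has them. Camera axes: x right, y down, z forward; pixel columns grow to the right and rows downward; lengths in m; the calibration is good to about 2 mm. A picture is of the moment at which its call begins.
- robot.close_job(): hands the job in, once; it reports no verdict.
The state is a dict: "time": time; "joint_positions": joint angles; "qvel": joint speeds; "joint_torque": joint torques, N m; "tool_pos": TCP position; "ee_rot": TCP orientation; "wrist_force": force on the tool from outside, world axes, zero at the start; "wrist_torque": the same for the moment, N m; "width": finger opening in m.
Only numpy, scipy, OpenCV 4.12 (cv2) and the standard library are available. Lean on these libraries where they do the work, as an engineer would, in place of code of your own. Each camera call takes 0.05 s, during which the arm holds its last target.

## Working session

There is one attempt and no reset: what is moved stays moved. The work goes in short steps, Python scripts to look and compute and a tool call to move; the robot and the scene stay as the last step left them, time stands still between calls to the robot, and variables do not carry over. Pictures are saved under pics/ and viewed, and the job is handed in when it is done.

Besides the shell and the picture viewer there is one more tool, called as name(argument=value, ...) on one line, values as JSON. drive_tool: Moves the arm, as the interface text tells. Its arguments: {"type":"object","properties":{"series":{"type":"array","items":{"type":"array","items":{"type":"array","items":{"type":"number"}}}}},"required":["series"]}

```bash
ls; mkdir -p pics; cat > h.py <<'E'
import numpy as np, cv2
from bench import robot
from scipy.spatial.transform import Rotation as R
def snap(n):
    s=robot.snapshot(n); s['f']=s['img'].shape[0]/2/np.tan(np.radians(s['vertical_fov'])/2)
    s['Rm']=cv2.Rodrigues(np.array(s['rvec'],float))[0]; s['t']=np.array(s['tvec'],float).ravel(); return s
def cloud(s):
    h,w=s['depth'].shape; u,v=np.meshgrid(np.arange(w),np.arange(h)); d=s['depth']
    P=np.stack([(u-s['cx'])/s['f']*d,(v-s['cy'])/s['f']*d,d],-1)
    W=(P-s['t'])@s['Rm']; W[d==0]=np.nan; return W
def proj(s,p):
    c=s['Rm']@np.array(p)+s['t']; return c[:2]/c[2]*s['f']+[s['cx'],s['cy']]
E
python3 - <<'E'
from h import *
import pickle
for n in ['scene','side','wrist']:
    s=snap(n); cv2.imwrite(f'pics/{n}0.png',s['img']); pickle.dump(s,open(n+'0.pkl','wb'))
    print(n,s['f'],-s['Rm'].T@s['t'],s['cx'],s['cy'])
print(robot.get_obs())
E
```

```text
pics
scene 428.2111815169406 [ 0.55866193 -0.76103254  0.85160072] 280.9612153149232 211.4238037376353
side 531.9072098214937 [ 0.56028239 -1.16686225  0.77522207] 282.9745621021424 214.2799731520604
wrist 328.266134161669 [ 0.21754479 -0.51237095  0.3839148 ] 275.11021206794976 207.62998970581543
{'time': 0.15, 'joint_positions': array([-1.42510305e+00,  8.77919512e-02,  1.37186918e+00, -7.87803912e-06,
        1.68362140e+00, -1.03096435e-01]), 'qvel': array([-0.0001748 , -0.00226502, -0.00460569,  0.0012067 , -0.00213302,
        0.00090597]), 'joint_torque': array([ 2.64117698e-03, -3.40644121e+01, -3.02791965e+01,  7.20852823e-02,
        3.05380393e-02, -1.15044827e-04]), 'tool_pos': array([ 0.13536091, -0.53265209,  0.20458863]), 'ee_rot': array([-3.13991094e+00, -1.66124346e-04,  2.48788688e-01]), 'wrist_force': array([-0.30139498,  0.67220225, -1.19504596]), 'wrist_torque': array([ 0.02353163,  0.01017598, -0.00400138]), 'width': 0.09381496045960255}
```

View pics/scene0.png

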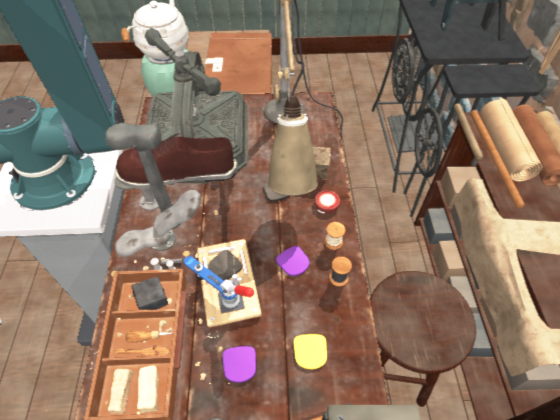

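View pics/side0.png

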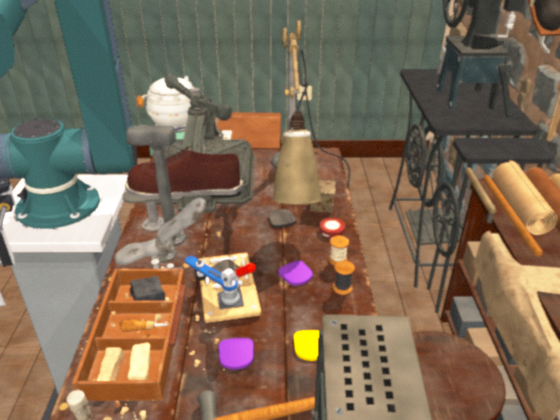

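View pics/wrist0.png

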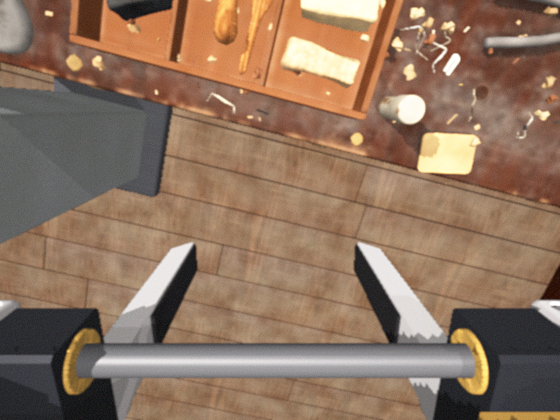

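```bash
python3 - <<'E'
from h import *
import pickle
s=pickle.load(open('scene0.pkl','rb')); W=cloud(s)
c=s['img'][225:335,170:280]; cv2.imwrite('pics/crop0.png',cv2.resize(c,None,fx=5,fy=5,interpolation=cv2.INTER_CUBIC))
s2=pickle.load(open('side0.pkl','rb'));W2=cloud(s2)
c=s2['img'][235:335,170:280]; cv2.imwrite('pics/crop1.png',cv2.resize(c,None,fx=5,fy=5,interpolation=cv2.INTER_CUBIC))
print(proj(s,[.135,-.533,.206]))
for u,v in [(228,260),(190,262),(210,275),(243,291),(230,285),(205,300),(292,262),(240,365),(150,293),(335,235),(340,268),(327,202),(275,192),(115,245),(150,140),(213,325)]: print((u,v),W[v,u].round(3))
# board: points z 0.010-0.026 near
hsv=cv2.cvtColor(s['img'],cv2.COLOR_BGR2HSV)
m=(abs(W[...,2]-.018)<.006); m[:225]=0;m[335:]=0;m[:,:185]=0;m[:,270:]=0
P=W[m][:,:2].astype(np.float32); print(len(P),cv2.minAreaRect(P*1000)); print(cv2.boxPoints(cv2.minAreaRect(P*1000)))
E
```

```text
[ -8.73471057 354.07823335]
(228, 260) [ 0.465 -0.282  0.026]
(190, 262) [ 0.39  -0.306  0.064]
(210, 275) [ 0.433 -0.338  0.065]
(243, 291) [ 0.507 -0.412  0.136]
(230, 285) [ 0.478 -0.377  0.092]
(205, 300) [ 0.418 -0.371  0.017]
(292, 262) [ 0.607 -0.283  0.008]
(240, 365) [ 0.493 -0.506  0.008]
(150, 293) [ 0.308 -0.36   0.038]
(335, 235) [ 0.704 -0.246  0.056]
(340, 268) [ 0.704 -0.331  0.059]
(327, 202) [ 0.703 -0.123  0.016]
(275, 192) [ 0.574 -0.167  0.116]
(115, 245) [ 0.203 -0.223  0.012]
(150, 140) [ 0.34  -0.165  0.282]
(213, 325) [ 0.437 -0.425  0.013]
2446 ((446.8327331542969, -327.60302734375), (143.42431640625, 191.93006896972656), 10.713146209716797)
[[ 358.53137 -246.64136]
 [ 394.20966 -435.22614]
 [ 535.1341  -408.5647 ]
 [ 499.4558  -219.97992]]
```

View pics/crop0.png

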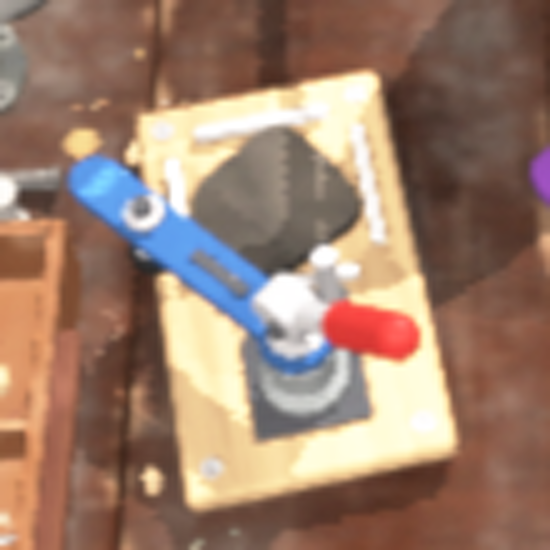

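View pics/crop1.png

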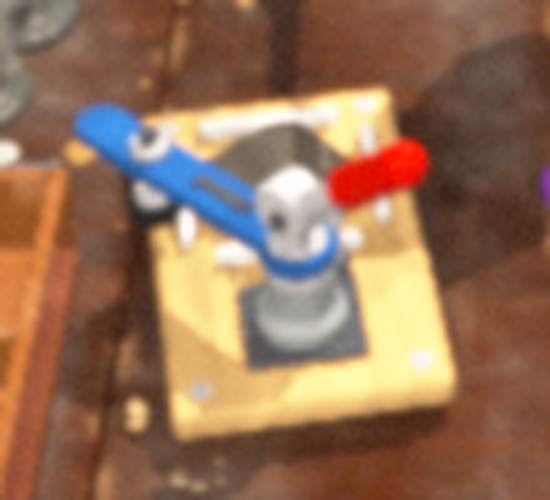

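```bash
cat > m.py <<'E'
from h import *
import pickle
s=pickle.load(open('scene0.pkl','rb')); W=cloud(s)
def onz(s,u,v,z):
    d=s['Rm'].T@np.array([(u-s['cx'])/s['f'],(v-s['cy'])/s['f'],1]); c=-s['Rm'].T@s['t']
    return c+d*(z-c[2])/d[2]
E
python3 - <<'E'
from m import *
C=[onz(s,170+a/5,225+b/5,.018) for a,b in [(140,115),(380,72),(455,455),(190,510)]]
C=np.array(C); print(C.round(4)); print(np.linalg.norm(np.diff(C,axis=0,append=C[:1]),axis=1))
# target local corners: far-left (147,56),(147,-56),(-43,-56),(-43,56)
L=np.array([[147,56],[147,-56],[-43,-56],[-43,56]])/1000
M,_=cv2.estimateAffinePartial2D(L.astype(np.float64),C[:,:2].astype(np.float64)); print(M, np.degrees(np.arctan2(M[1,0],M[0,0])),np.hypot(M[0,0],M[1,0]))
a=np.arctan2(M[1,0],M[0,0]); c=C[:,:2].mean(0); o=c-np.array([np.cos(a),np.sin(a)])*.052; print('axis',o)
# strap: blue points
hsv=cv2.cvtColor(s['img'],cv2.COLOR_BGR2HSV)
b=(hsv[...,0]>95)&(hsv[...,0]<125)&(hsv[...,1]>120); b[:,:180]=0; b[:,260:]=0; b[:240]=0;b[310:]=0
P=W[b]; k=abs(P[:,2]-.064)<.005; P=P[k]; print(len(P),P.mean(0)); vx=cv2.fitLine(P[:,:2].astype(np.float32),cv2.DIST_L2,0,.01,.01).ravel();print(vx,np.degrees(np.arctan2(vx[1],vx[0])), 'extent',P[:,:2].min(0),P[:,:2].max(0))
r=((hsv[...,0]<8)|(hsv[...,0]>172))&(hsv[...,1]>180)&(hsv[...,2]>140); r[:,:225]=0; r[:,262:]=0; r[:270]=0;r[310:]=0
P=W[r];P=P[np.isfinite(P[:,0])]; print(len(P),P.mean(0),P.min(0),P.max(0)); d=P-[*o,.08]
print(np.degrees(np.arctan2(d[:,1],d[:,0])).mean(), np.degrees(np.arctan2(d[:,2],np.hypot(d[:,0],d[:,1]))).mean())
# overlay
q=o
S=np.array([np.cos(a),np.sin(a)])
im=s['img'].copy()
for p in [(*q,.064),(*(q+.085*S),.027),(*(q+.032*S+.0165*np.array([S[1],-S[0]])),.062)]+[(*x[:2],.018) for x in C]:
    cv2.circle(im,tuple(int(round(t)) for t in proj(s,p)),1,(0,255,0),-1)
cv2.imwrite('pics/ov0.png',cv2.resize(im[225:335,170:280],None,fx=5,fy=5))
E
```

```text
[[ 0.3952 -0.2431  0.018 ]
 [ 0.5041 -0.2247  0.018 ]
 [ 0.5353 -0.4122  0.018 ]
 [ 0.4282 -0.4308  0.018 ]]
[0.11045019 0.19004631 0.1087351  0.19055148]
[[-0.16802118 -0.98133631  0.474416  ]
 [ 0.98133631 -0.16802118 -0.37872682]] 99.71578614668955 0.9956164257599963
axis [ 0.47445447 -0.37895151]
371 [ 0.42258792 -0.33480701  0.0632498 ]
[ 0.7291723  -0.68433017  0.42258793 -0.334807  ] -43.182953 extent [ 0.37672914 -0.39084212] [ 0.4851491  -0.29253881]
93 [ 0.50526955 -0.40969184  0.13185551] [ 0.49221677 -0.42165705  0.11741836] [ 0.52314253 -0.39339084  0.14419375]
-44.97221212345066 50.39137668284859
```

View pics/ov0.png

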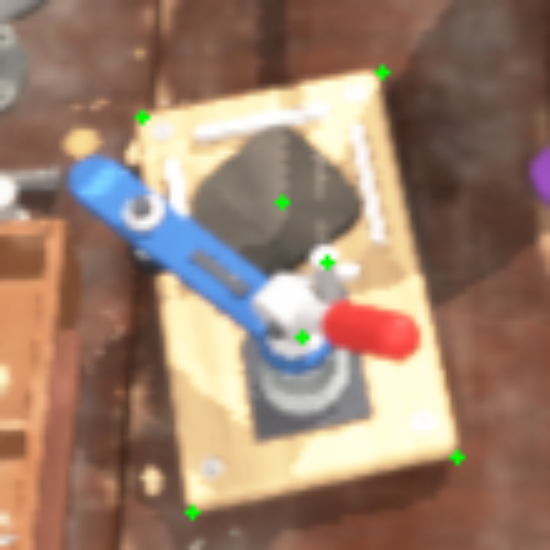

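```bash
python3 - <<'E'
from m import *
s2=pickle.load(open('side0.pkl','rb'))
P=np.concatenate([W.reshape(-1,3),cloud(s2).reshape(-1,3)]);P=P[np.isfinite(P[:,0])]
xs=np.arange(.20,.70,.02); ys=np.arange(-.10,-.60,-.02)
print('      '+' '.join('%3d'%round(x*1000) for x in xs))
for y in ys:
    print('%5d '%round(y*1000)+' '.join(('%3d'%(1000*P[k][:,2].max()) if (k:=(abs(P[:,0]-x)<.01)&(abs(P[:,1]-y)<.01)).any() else '  .') for x in xs))
E
```

```text
200 220 240 260 280 300 320 340 360 380 400 420 440 460 480 500 520 540 560 580 600 620 640 660 680
 -100  94 157 167 168 170 175 187 201 208 205 185 182 185 186 184   3   4   3 180 248 257 259 257 210  21
 -120  92 152 162 285 287 286 287 287 187 184 173 170 168 141 114   4   3   5 179 219 239 242 227 198  21
 -140   5   3 270 287 288 287 289 289 285   3   3  11  10   3   3   4   3   3 166 197 212 211 202 173  21
 -160   2   4   3 286 286 287 289 290 278 125 129   4   3   2   3   2   4   4 134 168 181 184 174 148  13
 -180   2  18  21   0  32  67 265  97 112 125 132 128   3   4   3   3   4   4   3 136 149 146 144 122   3
 -200  15  22  28  32  39  70  80  94 108 122 131 124   4   4   3   4   4   4   4   3   4   4   3   3   4
 -220  18  23  28  34  37  65  78  90 105 116 121   4   3  17  20  19   4   3   3   3   3   3   3   4  56
 -240  17  22  28  32  36  60  54   3   5   6  21  21  23  26  26  20   3   3   5   3  10  11   3   3  57
 -260   3  19  20   2   2   8  14  12  13   7  21  27  29  30  28  27   2   2   3  13  12  12  11   3   3
 -280   3   4   3   3  10  53  53  40   7  62 
[... 949 characters left out ...]
  53   2   3   6   7   3   9   4   4   3   2  11  12  13  11   2
 -480   4  49  51  36  36  35  36  35  50  53   2   3   7  12  12  12  12   3   3   4  14  12  13  13   3
 -500   5  49  50  41  40  40  40  41  49  53   4   3   4  12  11  12  12   3   4   5  11  13  13  13   3
 -520   4  49  49  37  37  43  47  46  51  52   4   9   4  12  12  12  12   3   3   3   9  13  12  10   3
 -540   5  51  50  35  37  43  45  45  50  50   2   8   3   8  12  12  11   4   3   3   3   4   3   3   3
 -560   4  49  49  34  34  39  45  43  51  50   4   3   3   4   4   4   3   3   3   3   3   3   3   2   3
 -580   3  49  50  31  32   9  46  44  49  49   3   5   3   3   4   4   4   3   3   3   3   3   3   2   2
```

drive_tool(series=[[[0,0,-0.1,1,-0.3,-1.5,0],[0,0,-0.22,3,-0.9,-3,0],[0,0,-0.34,5,-1.5,-4,0],[0,0,-0.46,7,-2.1,-4,0],[0,0,-0.58,9,-2.7,-4,0],[0,0,-0.7,11,-3.3,-4,0],[0,0,-0.82,13,-3.9,-4,0],[0,0,-0.94,15,-4.5,-4,0],[0,0,-1.06,17,-5.1,-4,0],[0,0,-1.18,19,-5.8,-4,0],[0,0,-1.3,21,-6.4,-4,0],[0,0,-1.42,23,-7,-4,0],[0,0,-1.54,25,-7.6,-4,0],[0,0,-1.66,27,-8.2,-4,0],[0,0,-1.78,29,-8.8,-4,0],[0,0,-1.9,30.9,-9.4,-4,0],[0,0,-2.02,30.9,-9.4,-4,0],[0,0,-2.14,30.9,-9.4,-4,0],[0,0,-2.14,30.9,-9.4,-4,0],[0,0,-2.14,30.9,-9.4,-4,0]]])

```text
time: 2.15
tool_pos: [0.4116, -0.3654, 0.2444]
ee_rot: [3.14, -0.002, 2.386]
wrist_force: [-0.3, 0.2, 0.8]
width: 0.0008
```

drive_tool(series=[[[0,0,0,0,0,3,0],[0,0,0,0,0,6,0],[0,0,0,0,0,9,0],[0,0,0,0,0,12,0],[0,0,0,0,0,14,0],[0,0,0,0,0,15.5,0],[0,0,0,0,0,15.5,0]]])

```text
time: 2.85
tool_pos: [0.4102, -0.364, 0.0869]
ee_rot: [3.14, -0.007, 2.385]
wrist_force: [-0.7, 0.7, -1.3]
width: 0.0003
```

```bash
python3 - <<'E'
from h import *
s=snap('scene'); im=s['img'].copy(); o=robot.get_obs(); print(o['tool_pos'],o['wrist_force'])
cv2.imwrite('pics/s1.png',cv2.resize(im[165:345,130:330],None,fx=3,fy=3,interpolation=cv2.INTER_CUBIC))
s=snap('wrist');cv2.imwrite('pics/w1.png',s['img'])
E
```

```text
[ 0.41105273 -0.36485918  0.08875299] [-0.39841852 -0.12872234  0.76461013]
```

View pics/s1.png

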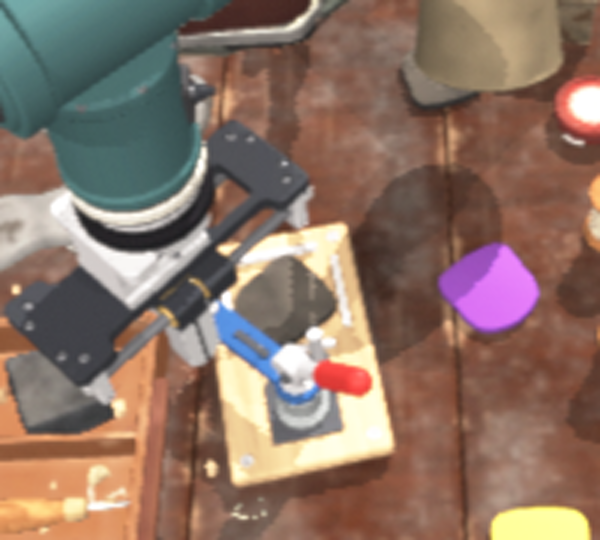

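View pics/w1.png

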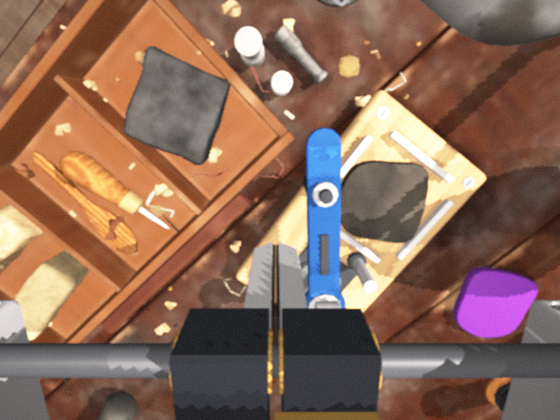

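drive_tool(series=[[[0,0,0,0,0,2,0],[0,0,0,0,0,4,0],[0,0,0,0,0,4.7,0],[0,0,0,0,0,4.7,0]]])

```text
time: 3.35
tool_pos: [0.4117, -0.3654, 0.0432]
ee_rot: [3.14, -0.001, 2.385]
wrist_force: [0.3, -0.1, -0.3]
width: 0.0005
```

drive_tool(series=[[[0,0,0,0,0.4,0,0],[0,0,0,0,0.8,0,0],[0,0,0.06,0.1,1.2,0,0],[0,0,0.11,0.2,1.6,0,0],[0,0,0.16,0.3,1.9,0,0],[0,0,0.21,0.4,2.2,0,0],[0,0,0.27,0.4,2.5,0,0],[0,0,0.32,0.5,2.8,0,0],[0,0,0.37,0.5,3.2,0,0],[0,0,0.43,0.5,3.5,0,0],[0,0,0.48,0.5,3.8,0,0],[0,0,0.54,0.4,4.2,0,0],[0,0,0.6,0.4,4.5,0,0],[0,0,0.6,0.4,4.5,0,0]]])

```text
time: 4.75
tool_pos: [0.4401, -0.3304, 0.0446]
ee_rot: [3.141, 0.0, 1.786]
wrist_force: [-2.1, -0.3, 1.6]
width: 0.0005
```

```bash
python3 - <<'E'
from h import *
s=snap('scene'); im=s['img'].copy(); o=robot.get_obs(); print(o['tool_pos'],o['wrist_force'])
cv2.imwrite('pics/s2.png',cv2.resize(im[165:345,130:330],None,fx=3,fy=3,interpolation=cv2.INTER_CUBIC))
s=snap('wrist');cv2.imwrite('pics/w2.png',s['img'])
E
```

```text
[ 0.44007326 -0.3303954   0.04447603] [-1.57435132 -0.82483018  1.64776174]
```

View pics/s2.png

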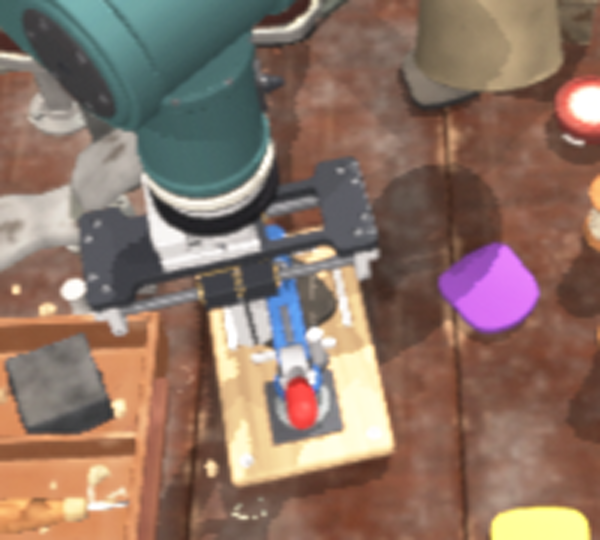

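View pics/w2.png

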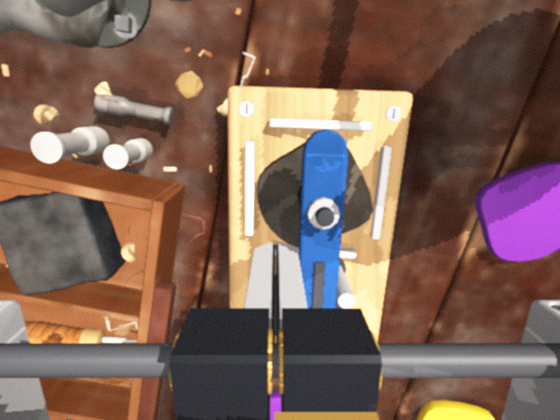

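drive_tool(series=[[[0,0,0.02,0,0.15,0,0],[0,0,0.04,0,0.3,0,0],[0,0,0.05,0,0.45,0,0],[0,0,0.05,0,0.45,0,0]]])

```text
time: 5.25
tool_pos: [0.4407, -0.3294, 0.0442]
ee_rot: [-3.134, -0.003, 1.736]
wrist_force: [-11.1, 0.8, 5.9]
width: 0.0004
```

drive_tool(series=[[[0,0,0,0,-0.4,0,0],[0,0,0,0,-0.9,0,0],[0,0,0,0,-1.3,0,0],[0,0,0,0,-1.3,-3,0],[0,0,0,0,-1.3,-6,0],[0,0,0,0,-1.3,-9,0],[0,0,0,0,-1.3,-12,0],[0,0,0,0,-1.3,-14,0],[0,0,0,0,-1.3,-15,0],[0,0,0,0,-1.3,-15,0]]])

```text
time: 6.25
tool_pos: [0.4299, -0.3322, 0.1959]
ee_rot: [-3.136, 0.0, 1.736]
wrist_force: [-0.1, 0.4, -0.5]
width: 0.0011
```

```bash
python3 - <<'E'
from h import *
import pickle
s=snap('scene'); im=s['img'].copy(); o=robot.get_obs(); print(o['tool_pos'],o['ee_rot'],o['wrist_force'])
cv2.imwrite('pics/s3.png',cv2.resize(im[165:345,130:330],None,fx=3,fy=3,interpolation=cv2.INTER_CUBIC))
W=cloud(s);hsv=cv2.cvtColor(im,cv2.COLOR_BGR2HSV)
r=((hsv[...,0]<8)|(hsv[...,0]>172))&(hsv[...,1]>180)&(hsv[...,2]>140); r[:,:215]=0; r[:,262:]=0; r[:270]=0;r[325:]=0
P=W[r];P=P[np.isfinite(P[:,0])]; print(len(P),P.mean(0),P.min(0),P.max(0))
w=snap('wrist');cv2.imwrite('pics/w3.png',w['img']); pickle.dump(w,open('w3.pkl','wb'))
W=cloud(w);hsv=cv2.cvtColor(w['img'],cv2.COLOR_BGR2HSV)
b=(hsv[...,0]>95)&(hsv[...,0]<125)&(hsv[...,1]>120)&(abs(W[...,2]-.063)<.008)
P=W[b];P=P[np.hypot(P[:,0]-.46,P[:,1]+.3)<.12]
v=cv2.fitLine(P[:,:2].astype(np.float32),cv2.DIST_HUBER,0,.01,.01).ravel();print(len(P),v,np.degrees(np.arctan2(v[1],v[0])))
E
```

```text
[ 0.42928979 -0.33168824  0.19421072] [-3.13444920e+00 -2.17119377e-03  1.73627102e+00] [-0.37110671  1.07888851  0.10564789]
43 [ 0.48050119 -0.42800807  0.13566974] [ 0.47430286 -0.44254155  0.12258614] [ 0.4892379  -0.40898492  0.14340283]
2174 [ 0.17949836 -0.9837583   0.46016398 -0.30892408] -79.659454
```

View pics/s3.png

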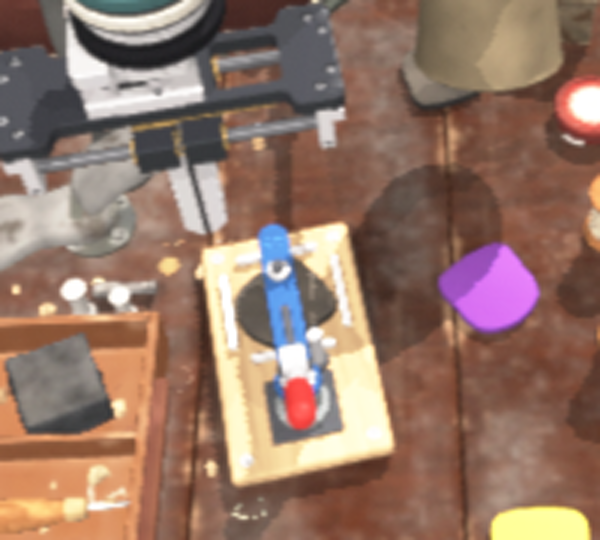

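View pics/w3.png

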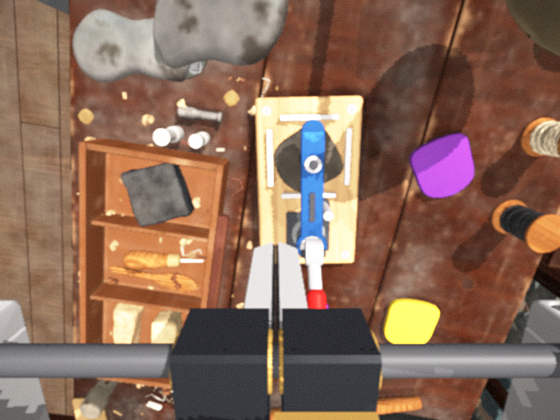

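drive_tool(series=[[[0,0,0,-1.5,0.8,0,0],[0,0,0,-3.5,1.7,0,0],[0,0,0,-5.5,2.6,0,0],[0,0,0,-7,3.4,0,0],[0,0,0,-7.7,3.7,0,0],[0,0,0,-7.7,3.7,1.5,0],[0,0,0,-7.7,3.7,3.5,0],[0,0,0,-7.7,3.7,4.8,0],[0,0,0,-7.7,3.7,5.2,0],[0,0,0,-7.7,3.7,5.2,0]]])

```text
time: 7.35
tool_pos: [0.4769, -0.4002, 0.1392]
ee_rot: [-3.132, -0.006, 1.736]
wrist_force: [0.1, 0.4, -0.4]
width: -0.0
```

```bash
python3 - <<'E'
from h import *
s=snap('scene'); im=s['img'].copy(); o=robot.get_obs(); p=o['tool_pos'];print(p,o['ee_rot'],o['wrist_force'],o['time'])
d=p[:2]-[.4745,-.379]; print('l',d@[.168,-.986],'lat',d@[.986,.168])
cv2.imwrite('pics/s4.png',cv2.resize(im[205:335,170:300],None,fx=4.5,fy=4.5,interpolation=cv2.INTER_CUBIC))
E
```

```text
[ 0.47737433 -0.4007487   0.14044494] [-3.13293472 -0.00413005  1.73639185] [-0.18841435  0.40762518 -0.66587012] 7.4
l 0.021927108073663586 lat -0.0008196924979622707
```

View pics/s4.png

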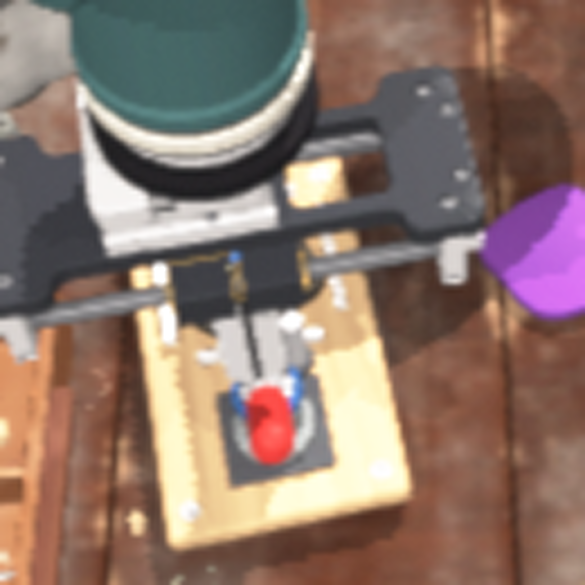

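drive_tool(series=[[[0,0,0,-0.5,0.1,0.5,0],[0,0,0,-1.1,0.1,1.0,0],[0,0,0,-1.4,0.1,1.3,0],[0,0,0,-1.75,0.1,1.6,0],[0,0,0,-2.1,0.1,1.95,0],[0,0,0,-2.4,0.1,2.35,0],[0,0,0,-2.65,0.1,2.75,0],[0,0,0,-2.9,0.1,3.2,0],[0,0,0,-3.05,0.1,3.6,0],[0,0,0,-3.2,0.1,4.0,0],[0,0,0,-3.3,0.1,4.4,0],[0,0,0,-3.4,0.1,4.8,0],[0,0,0,-3.5,0.1,5.1,0],[0,0,0,-3.5,0.1,5.35,0],[0,0,0,-3.5,0.1,5.5,0],[0,0,0,-3.5,0.1,5.5,0]]])

```text
time: 9.0
tool_pos: [0.4838, -0.4347, 0.0896]
ee_rot: [-3.134, -0.003, 1.737]
wrist_force: [-2.4, 5.7, 13.6]
width: 0.0001
```

```bash
python3 - <<'E'
from h import *
s=snap('scene'); im=s['img'].copy(); o=robot.get_obs(); p=o['tool_pos'];print(p,o['ee_rot'],o['wrist_force'],o['time'])
d=p[:2]-[.4745,-.379]; print('l',d@[.168,-.986],'lat',d@[.986,.168])
cv2.imwrite('pics/s5.png',cv2.resize(im[205:335,170:300],None,fx=4.5,fy=4.5,interpolation=cv2.INTER_CUBIC))
E
```

```text
[ 0.48382622 -0.43467961  0.08959702] [-3.13426124e+00 -2.72940737e-03  1.73666169e+00] [-3.40907591  5.05359066 14.0205042 ] 9.05
l 0.05646689766599895 lat -0.0001585188005899545
```

View pics/s5.png

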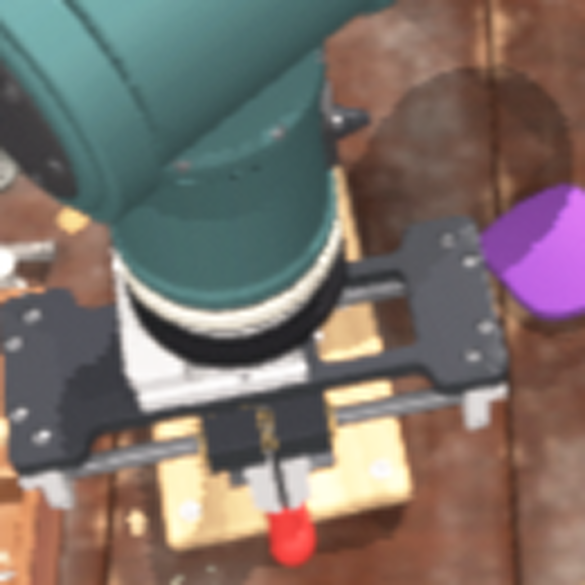

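drive_tool(series=[[[0,0,0,0,0,0.4,0],[0,0,0,0,0,0.6,0],[0,0,0,0,0,0.6,0],[0,0,0,0,0,0.6,0]]])

```text
time: 9.45
tool_pos: [0.4839, -0.4348, 0.0894]
ee_rot: [-3.136, -0.0, 1.737]
wrist_force: [-5.4, 6.8, 18.3]
width: 0.0007
```

drive_tool(series=[[[0,0,0,0,0,-1,0],[0,0,0,0,0,-3,0],[0,0,0,0,0,-6,0],[0,0,0,0,0,-9,0],[0,0,0,0,0,-12,0],[0,0,0,0,0,-14,0],[0,0,0,-3,-6,-15,0],[0,0,0,-6,-9,-15,0],[0,0,0,-8,-12,-15,0],[0,0,0,-8,-12,-15,0]]])

```text
time: 10.45
tool_pos: [0.3746, -0.5376, 0.2393]
ee_rot: [-3.132, 0.001, 1.729]
wrist_force: [0.8, 0.1, -0.1]
width: 0.0002
```

```bash
python3 - <<'E'
from h import *
s=snap('scene'); im=s['img'].copy(); o=robot.get_obs(); p=o['tool_pos'];print(p,o['wrist_force'],o['time'])
cv2.imwrite('pics/s6.png',cv2.resize(im[205:335,170:300],None,fx=4.5,fy=4.5,interpolation=cv2.INTER_CUBIC))
w=snap('side'); cv2.imwrite('pics/d6.png',cv2.resize(w['img'][215:335,170:300],None,fx=4.5,fy=4.5,interpolation=cv2.INTER_CUBIC))
for q,n in((s,'scene'),(w,'side')):
    W=cloud(q);hsv=cv2.cvtColor(q['img'],cv2.COLOR_BGR2HSV)
    D=np.hypot(W[...,0]-.4745,W[...,1]+.379)<.15
    r=((hsv[...,0]<8)|(hsv[...,0]>172))&(hsv[...,1]>180)&(hsv[...,2]>140)&D&(W[...,2]>.04)
    P=W[r];d=P[:,:2]-[.4745,-.379];print(n,'red',len(P),P.mean(0),P[:,2].max())
    if len(P)>5: print(np.polyfit(d@[.168,-.986],P[:,2],1),np.percentile(d@[.168,-.986],[0,100]))
    b=(hsv[...,0]>95)&(hsv[...,0]<125)&(hsv[...,1]>120)&D&(abs(W[...,2]-.06)<.012)
    P=W[b]
    if len(P)>5:
        v=cv2.fitLine(P[:,:2].astype(np.float32),cv2.DIST_HUBER,0,.01,.01).ravel();print('blue',len(P),np.median(P[:,2]),np.degrees(np.arctan2(v[1],v[0])))
E
```

```text
[ 0.37691927 -0.53554361  0.23926009] [-0.39202728 -0.22703825 -1.11757868] 10.5
scene red 43 [ 0.48243369 -0.44757789  0.08628601] 0.09105251869770949
[-0.0946439   0.09281177] [0.03773468 0.0853544 ]
blue 267 0.05813763507655035 -79.8209
side red 169 [ 0.48451348 -0.444298    0.08809296] 0.09378768315851223
[-0.06576203  0.0924376 ] [0.03565578 0.08773182]
blue 161 0.05870678682775324 -85.291214
```

View pics/s6.png

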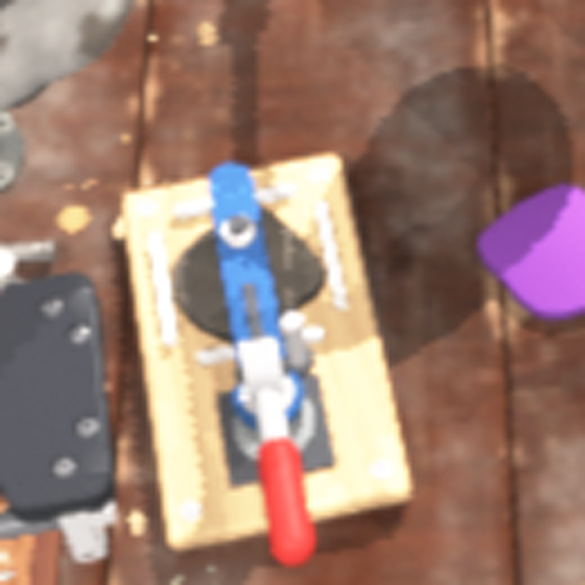

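View pics/d6.png

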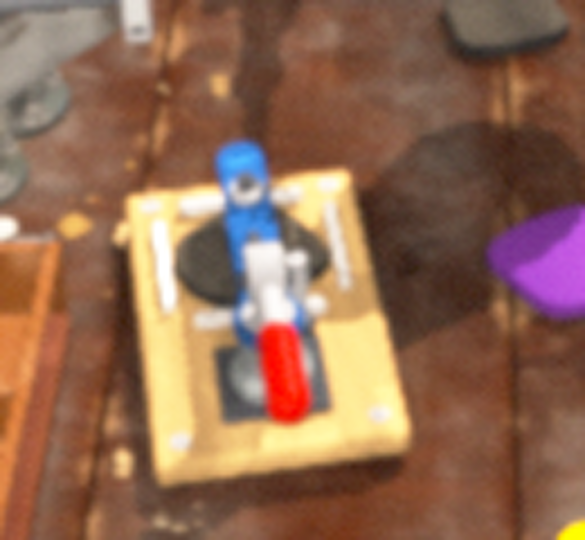

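```bash
python3 -c "
from bench import robot
print(robot.close_job())"
```

```text
the job is handed in; nothing more can be done
None
```

I swung the blue strap over the heel to its stop pin, then pushed the red lever fully down along its arc. I lifted the arm clear and handed the job in about 10.5 s into the 53 s allowed. `close_job` reports no verdict.

- **Strap:** it stopped at about 11 N against the pin. Afterwards the scene camera put it at 100.2° against the board's 99.7°, roughly 0.01 rad off. The side camera read 94.7°, but it sees the strap's side face and part of the collar, so I did not rely on it.
- **Lever:** it was still up (about 45°) when the strap reached the pin. Under the final press it stopped hard at about 18 N and did not move further. After release it lies nearly level.
- **Clamping:** the strap top dropped about 5 mm, from 63.3 to 58.1 mm, close to the 5.5 mm expected. I could not measure the pad's force on the heel directly.
- **Heel and surroundings:** the heel looks in place between its rails. The arm is touching nothing, and the wrist force is about zero. I steered clear of the other bench items but did not re-measure their positions.

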